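# Lock a lens unit into a bayonet mount

## Task

Fit the small black lens unit into the round bayonet mount on top of the lamp base: feel for the slots so that its two lugs drop in, press it down gently against the spring, twist it about a quarter turn clockwise (seen from above) until it stops, and let the spring click it up into its locked position. Go gently, as the mount must not be pressed or twisted hard, keep the lens upright, and leave it locked and let go without disturbing the other things on the bench.

Things in the scene. Friction and masses are not known exactly. Their poses are not given: they have to be found in the camera images.
- lens_center (a point): Centre of the loose lens unit, half-way up (30 mm above its flat foot); z up along its axis. A round unit 60 mm tall, 0.14 to 0.28 kg, standing upright on the bench. From 18 to 60 mm above the foot it is a dark ribbed barrel 45 mm in diameter, which is where to grip it (fingertips at least 20 mm above the foot, to stay clear of the mount).
- lens: The same lens unit; this origin is the centre of its foot. Up to 18 mm above the foot it is a steel spigot 34 mm in diameter, with two lugs at the foot along its +x and -x axes: each 8 mm wide, 5 mm high, their ends 27 mm from the axis. A half turn makes no difference.
- lamp_base: Lamp base, fixed: a grey box 150 (x) by 120 (y) by 40 mm; origin at the centre of its underside. In the middle of its top sits a metal collar 70 mm in diameter and 20 mm high, the bayonet mount. Its top ring (inner radius 19.5 mm) has two opposite slots, 34 degrees wide and reaching out to radius 29 mm, 5 to 6 degrees wider than a lug on either side.
- mount_face (a point): Centre of the flat top of the collar, 60 mm above the bench; z up on the mount's axis, x and y along the sides of the base. The slots lie along + and - x only roughly: the collar is set up to 0.38 rad (22 degrees) either way from there, which is not measured and must be seen or felt: off the slots the lugs rest on this face, over them they drop through.
- mount_seat (a point): Point on the mount's axis 8.5 mm below the face: the lens's foot is here when locked. In the slots a spring plate meets the foot 5 mm below the face (5 N there, 0.5 N more per mm); the hard floor is 14 mm below the face. The lugs pass under the ring with the foot 11.6 to 13.9 mm below the face (8 to 9.5 N). The collar cannot be turned.
- mount_stop (a point): Point on the mount's axis 12.8 mm below the face, mid-way in the range for turning. Pressed to here, the unit turns clockwise seen from above to a hard stop, 80 to 90 degrees from mid-slot (0.2 N m is enough to feel it; keep below 0.8 N m); the other way is blocked. At the stop, as the push ends, the spring lifts it about 4 mm into the locking notches, with its centre 21.5 mm above the face.
- dish_center (a point): Centre of an open round glass dish, 78 mm in diameter and 15 mm high, on the bench; to be left alone.
- dropper_center (a point): Centre of a brown dropper bottle with a black cap, 33 mm in diameter and 79 mm tall, standing on the bench; to be left alone.
Things that resemble listed ones, but are neither listed nor needed, are in the scene too. Of the things like the lens, leave any that is blue; of the rest the smaller one is meant.

How it is judged:
On the way, in this order (a step that is already met when the one before it is completed fails the run):
1. the lens unit is in the mount with its lugs through the slots, pressed down below the ring (z of lens_center in the frame of mount_face between 0.014 and 0.0192 m and horizontal distance between lens_center and mount_face below 0.0035 m), for 0.1 s.
2. the lens unit is turned to its stop and has sprung up into the locking notches (z of lens_center in the frame of mount_face between 0.0203 and 0.0227 m and horizontal distance between lens_center and mount_face below 0.0035 m and angle between lens_center's own z axis and vertical below 0.06 rad), for 0.2 s.
At the end, for the whole second after the job is handed in: The lens unit is locked in the mount: its centre stands 20.3 to 22.7 mm above the mount's face (in the locking notches), within 3.5 mm of the axis, upright within 0.06 rad, and at rest (all of step 2 and linear speed of lens below 0.01 m/s); the robot touches nothing.
It fails at once if the lens unit bears on the lamp base or its mount with more than 60 N (contact force between lens and lamp_base above 60 N).
It fails at once if the lens unit is tipped over by more than 0.5 rad (angle between lens_center's own z axis and vertical above 0.5 rad).
It fails at once if the glass dish is moved by more than 20 mm (distance of dish_center from where it was at the start of the episode above 0.02 m).
It fails at once if the dropper bottle is moved by more than 20 mm (distance of dropper_center from where it was at the start of the episode above 0.02 m).
It also fails if it takes over 72 s, if anything falls off the work surface, if the arm or the gripper's body presses on something with over 40 N, if the wrist force passes 120 N, or if a joint passes its speed limit or range.

## Robot

A 6-joint arm with a two-finger parallel gripper is mounted at the origin on a cart in front of the work surface, level with it; the furniture and walls round the work are solid. World frame = base frame: x ahead of the robot, y to its left, z up, the work surface at z = 0. Lengths are in m, angles in rad, forces in N, time in s.
With the tool pointing down it reaches from about 0.325 to 0.775 m from the base axis. Payload 5.5 kg.
Tool frame: the origin (TCP) lies at the very end of the fingers, on their centre line; the grasp point (between the pads) lies behind it (env.grasp_offset is the x of the grasp point in the tool frame, in m); x points along the fingers, y is the direction in which the jaws open and shut, and the axes are right-handed (so a half turn about x gives the same grasp; the last joint's range is limited). The gripper opens to 85 mm and grips with 20 to 120 N. Pads are 22 mm wide; open, the fingers measure 114 mm over their backs; the gripper's body (76 mm by 85 mm) begins 54 mm behind the grasp point. The pads swing forward as they close: fully open they stand 13 mm farther back than shut.
Start: joints at [1.131, 0.091, 1.231, -0, 1.82, -0.057], TCP at [0.224, 0.557, 0.21] pointing down, gripper open.
Joint ranges: [-2.87, 2.87], [-0.86, 2.18], [0.17, 2.46], [-1.51, 4.65], [0.06, 2.69], [-2.65, 2.65]. Speed limits (rad/s): [2.57, 2.57, 3.01, 3.14, 3.14, 3.14].

## Interface

Orientations are given as [roll, pitch, yaw] about the fixed x, y, z axes, in that order (R = Rz(yaw) Ry(pitch) Rx(roll)).
In Python, from workcell import env, grab_frame, calibration gives the robot as it stands. Calls block until the motion is done:
- env.move_to(position, orientation): joint-space move of the TCP to a pose.
- env.move_linear(position, ori=None, velocity=0.15, contact_N=None): straight line of the TCP; ori=None keeps the orientation; velocity is the mean speed in m/s. With contact_N (N) it stops when the force on the tool has changed by that much, and returns True; else False.
- env.goto_joints(angles): joint-space move.
- env.set_gripper(opening, squeeze=None): finger opening in m; squeeze is the grip in N (None keeps the last); returns when the fingers have stopped.
- env.pause(seconds).
- env.ik(position, orientation): joint angles nearest the present ones, or None.
- env.get_obs(): the state.
- grab_frame(name): name is "scene" or "top" or "wrist"; returns (picture, depth): 420x560x3 uint8, red, green, blue; 420x560 float32, m along the optical axis (not along the pixel's ray), 0 where there is no reading.
- calibration(name): a dict with "mtx" (3x3 intrinsics, pixels), "world_to_cam" (4x4, takes a point from world to camera coordinates). Camera axes: x right, y down, z forward; pixel columns grow to the right and rows downward; lengths in m; the calibration is good to about 2 mm. A picture is of the moment at which its call begins: read the wrist's pose just before it. calibration takes no time and is no camera call; for the wrist camera it gives the pose at the moment of the call.
A pose or a line that the arm cannot do raises env.MotionError and nothing moves.
- env.finish_job(): hands the job in, once; it reports no verdict.
The state is a dict: "time": time; "q": joint angles; "qvel": joint speeds; "tau": joint torques, N m; "position": TCP position; "orientation": TCP orientation; "ft_force": force on the tool from outside, world axes, zero at the start; "moment": the same for the moment, N m; "width": finger opening in m.
Only numpy, scipy, OpenCV 4.12 (cv2) and the standard library are available. Lean on these libraries where they do the work, as an engineer would, in place of code of your own. Each camera call takes 0.05 s, during which the arm holds its last target. There are 200 camera calls.

## Working session

There is one attempt and no reset: what is moved stays moved. The work goes in short steps, each a Python script; the robot and the scene stay as the last script left them, time stands still between calls to the robot, and variables do not carry over. Pictures are saved under pics/ and viewed, about 8 in all and at most 12, crops included, and the job is handed in when it is done.

```bash
ls; mkdir -p pics
python3 - <<'E'
from workcell import env, grab_frame, calibration
import cv2,numpy as np
for n in("scene","top"):
    p,d=grab_frame(n); cv2.imwrite(f"pics/{n}0.png",p[:,:,::-1]); np.savez(f"pics/{n}0.npz",p=p,d=d,**calibration(n))
    print(n,calibration(n))
o=env.get_obs();print(o,env.grasp_offset)
E
```

```text
pics
scene {'mtx': array([[461.17596326,   0.        , 275.15271196],
       [  0.        , 461.17596326, 207.14257335],
       [  0.        ,   0.        ,   1.        ]]), 'world_to_cam': array([[ 0.66688405, -0.74515419, -0.00330124, -0.45477997],
       [-0.50413878, -0.44791337, -0.73838858,  0.26354303],
       [ 0.54873468,  0.49408385, -0.67436741,  0.96208761],
       [ 0.        ,  0.        ,  0.        ,  1.        ]])}
top {'mtx': array([[411.05590196,   0.        , 282.41903206],
       [  0.        , 411.05590196, 202.84759437],
       [  0.        ,   0.        ,   1.        ]]), 'world_to_cam': array([[ 0.05334454, -0.9985619 ,  0.00533684, -0.13079326],
       [-0.97710547, -0.05329913, -0.20597113,  0.54570353],
       [ 0.20595938,  0.00577278, -0.97854351,  0.83192469],
       [ 0.        ,  0.        ,  0.        ,  1.        ]])}
{'time': 0.1, 'q': array([ 1.13129899e+00,  9.18297786e-02,  1.23177899e+00,  1.62896629e-05,
        1.81978239e+00, -5.66654725e-02]), 'qvel': array([ 0.00115662, -0.0013389 , -0.00176032, -0.00122234,  0.0004279 ,
        0.00054713]), 'tau': array([ 2.59080480e-03, -4.60217249e+01, -4.19218898e+01, -2.05782189e-04,
        1.06102278e-02,  1.46867274e-05]), 'position': array([0.22398515, 0.55631758, 0.20922866]), 'orientation': array([-1.63624361,  1.56899775, -2.01907147]), 'ft_force': array([ 0.35601473,  0.54228319, -0.98743463]), 'moment': array([-0.03976892,  0.04739627, -0.00493993]), 'width': 0.08484822910283624} -0.0187
```

View pics/top0.png

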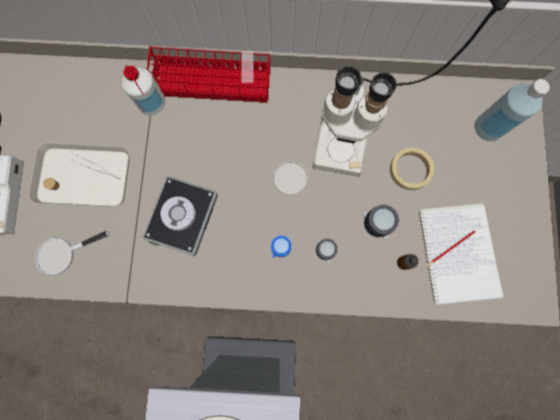

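View pics/scene0.png

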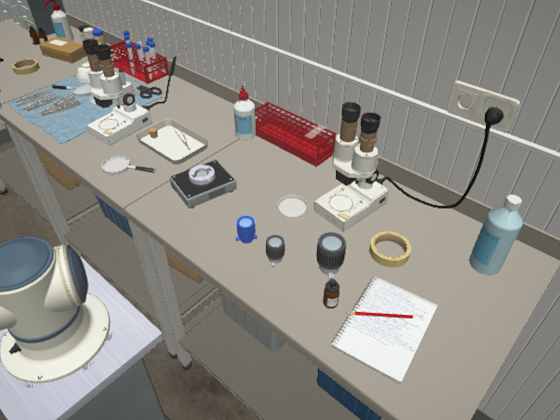

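The top view shows three lens-like units: blue (282,246), small black (327,249) and large black (382,221). The small black one fits, being not blue and the smaller of the two others. The lamp base is at (180,214). I'll confirm the lens and look at the slots in an enlarged crop.

```bash
cat > h.py <<'E'
import numpy as np,cv2
def ray(c,uv,z):
    K,T=c["mtx"],c["world_to_cam"];R,t=T[:3,:3],T[:3,3]
    o=-R.T@t; d=R.T@np.linalg.inv(K)@np.array([uv[0],uv[1],1.]); return o+d*(z-o[2])/d[2]
def proj(c,P):
    K,T=c["mtx"],c["world_to_cam"];p=K@(T[:3,:3]@np.asarray(P,float)+T[:3,3]);return p[:2]/p[2]
def pts(c,d):
    K,T=c["mtx"],c["world_to_cam"];v,u=np.indices(d.shape)
    P=np.stack([(u-K[0,2])/K[0,0]*d,(v-K[1,2])/K[1,1]*d,d],-1); return (P-T[:3,3])@T[:3,:3]
E
python3 - <<'E'
from h import *
a=np.load("pics/top0.npz");s=np.load("pics/scene0.npz")
X=pts(a,a["d"])
def reg(x0,x1,y0,y1,zlo,zhi):
    m=np.zeros(a["d"].shape,bool);m[y0:y1,x0:x1]=1
    m&=(a["d"]>0)&(X[...,2]>zlo)&(X[...,2]<zhi); P=X[m]
    print(len(P),P.mean(0),"min",P.min(0),"max",P.max(0)); return m,P
m,P=reg(305,350,230,270,.052,.07); 
m,P=reg(360,405,200,245,.04,.2)
m,P=reg(140,225,170,260,.03,.05); print(cv2.minAreaRect(P[:,:2].astype(np.float32)*1000))
m,P=reg(155,205,190,240,.054,.07);print(cv2.minEnclosingCircle(P[:,:2].astype(np.float32)*1000))
for uv,z in(((327,248),.06),((178,212),.06),((290,178),.0),((408,261),.079),((282,246),.05)): print(uv,ray(a,uv,z))
A=cv2.resize(a["p"][170:260,135:225],(540,540),interpolation=2)[:, :400] if 0 else cv2.resize(a["p"][170:260,135:225],(400,400),interpolation=2)
B=cv2.resize(s["p"][200:300,220:320],(400,400),interpolation=2)
cv2.imwrite("pics/c1.png",np.hstack([A,B])[:,:,::-1])
E
```

```text
346 [ 0.45936175 -0.20020627  0.05859014] min [ 0.43822838 -0.22182768  0.05226036] max [ 0.48090322 -0.17885104  0.06281646]
869 [ 0.52172722 -0.3099343   0.08045365] min [ 0.49216231 -0.34376859  0.04025012] max [ 0.55510549 -0.28081806  0.0899534 ]
2956 [0.51520885 0.12017281 0.04056726] min [0.43301289 0.04751075 0.03005501] max [0.6041776  0.19811403 0.04999498]
((517.7195434570312, 123.32855987548828), (121.40811920166016, 152.09117126464844), 75.40927124023438)
677 [0.51828656 0.12309318 0.05911675] min [0.48437724 0.08843682 0.0540297 ] max [0.55260028 0.15886803 0.06528924]
((518.5325927734375, 123.48396301269531), 35.614933013916016)
(327, 248) [ 0.45933649 -0.20025141  0.06      ]
(178, 212) [0.51916157 0.1211516  0.06      ]
(290, 178) [ 6.24161091e-01 -1.15365044e-01 -1.11022302e-16]
(408, 261) [ 0.43968296 -0.36500655  0.079     ]
(282, 246) [ 0.45946607 -0.10527376  0.05      ]
```

View pics/c1.png

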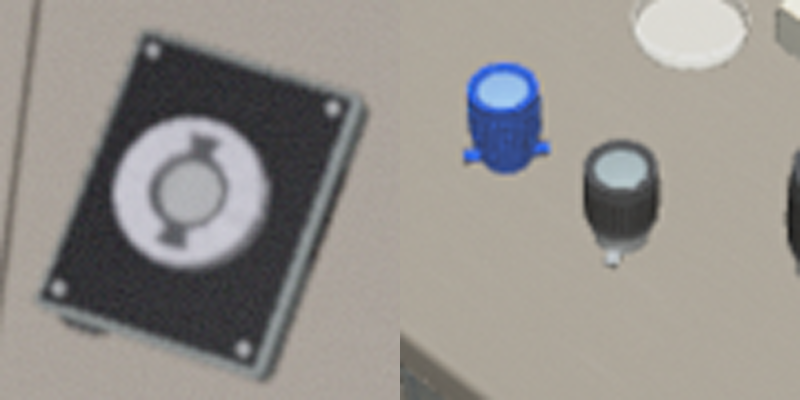

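The top-view crop shows the slots at about (181,202) and (174,223) px. The small black lens in the scene crop has one lug at scene px (273,264). This confirms the small black unit as the target. Next I compute the angles and plan the wrist range.

```bash
cat >> h.py <<'E'
from scipy.spatial.transform import Rotation as Ro
import warnings; warnings.filterwarnings("ignore")
def down(a):
    y=np.array([np.cos(a),np.sin(a),0]);x=np.array([0,0,-1.]);return list(Ro.from_matrix(np.c_[x,y,np.cross(x,y)]).as_euler("xyz"))
E
python3 - <<'E'
from h import *
from workcell import env
a=np.load("pics/top0.npz");s=np.load("pics/scene0.npz")
p,q=ray(a,(180.7,202.2),.056),ray(a,(173.9,223.1),.056); print("slot",p,q,np.degrees(np.arctan2(*(p-q)[1::-1])))
l=ray(s,(273.3,264.5),.0025); L=np.array([.4595,-.2003]); print("lug",l, np.linalg.norm(l[:2]-L), np.degrees(np.arctan2(*(l[:2]-L)[::-1])))
for g in range(-180,180,30):
    j=[env.ik(P,down(np.radians(g))) for P in([.4595,-.2003,.06],[.518,.1235,.12])]
    print(g,[None if k is None else np.round(k,2) for k in j])
E
```

```text
slot [0.54164703 0.11865141 0.056     ] [0.49531431 0.12840204 0.056     ] -11.884359432471424
lug [ 0.43775492 -0.21264758  0.0025    ] 0.02500622763751482 -150.41064206667988
-180 [None, None]
-150 [array([-0.48, -0.15,  1.74,  0.  ,  1.56,  2.14]), None]
-120 [array([-0.48, -0.15,  1.74,  0.  ,  1.56,  1.62]), array([ 0.17, -0.09,  1.57, -0.  ,  1.66,  2.26])]
-90 [array([-0.48, -0.15,  1.74,  0.  ,  1.56,  1.09]), array([ 0.17, -0.09,  1.57, -0.  ,  1.66,  1.74])]
-60 [array([-0.48, -0.15,  1.74,  0.  ,  1.56,  0.57]), array([ 0.17, -0.09,  1.57, -0.  ,  1.66,  1.22])]
-30 [array([-0.48, -0.15,  1.74,  0.  ,  1.56,  0.04]), array([ 0.17, -0.09,  1.57, -0.  ,  1.66,  0.69])]
0 [array([-0.48, -0.15,  1.74,  0.  ,  1.56, -0.48]), array([ 0.17, -0.09,  1.57, -0.  ,  1.66,  0.17])]
30 [array([-0.48, -0.15,  1.74,  0.  ,  1.56, -1.  ]), array([ 0.17, -0.09,  1.57, -0.  ,  1.66, -0.35])]
60 [array([-0.48, -0.15,  1.74,  0.  ,  1.56, -1.53]), array([ 0.17, -0.09,  1.57, -0.  ,  1.66, -0.88])]
90 [array([-0.48, -0.15,  1.74,  0.  ,  1.56, -2.05]), array([ 0.17, -0.09,  1.57, -0.  ,  1.66, -1.4 ])]
120 [array([-0.48, -0.15,  1.74,  0.  ,  1.56, -2.57]), array([ 0.17, -0.09,  1.57, -0.  ,  1.66, -1.92])]
150 [None, array([ 0.17, -0.09,  1.57, -0.  ,  1.66, -2.45])]
```

Run:
```python
from h import *
from workcell import env,grab_frame,calibration
def shot(n):
    c=calibration("wrist");p,d=grab_frame("wrist");np.savez(f"pics/{n}.npz",p=p,d=d,**c)
    T=c["world_to_cam"];print(n,"cam at",-T[:3,:3].T@T[:3,3]);return p
env.move_to([.3,.35,.25],down(np.radians(-12)))
env.move_to([.518,.1235,.22],down(np.radians(-12))); env.pause(.3); A=shot("wm")
env.move_to([.4595,-.2003,.16],down(np.radians(30)));env.pause(.3); B=shot("wl")
cv2.imwrite("pics/w.png",np.vstack([A,B])[:,:,::-1] if 0 else cv2.resize(np.hstack([A,B]),(800,300))[:,:,::-1])
print(env.get_obs()["time"],env.get_obs()["position"])
```

```text
wm cam at [0.53596504 0.20625252 0.38396562]
wl cam at [ 0.41872114 -0.1272631   0.32375204]
4.2583 [ 0.45975921 -0.19983547  0.16006047]
```

View pics/w.png

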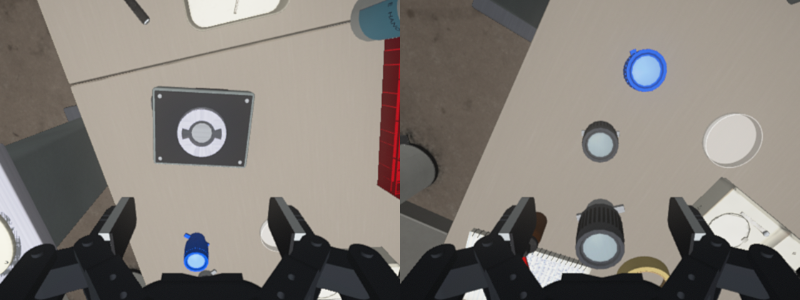

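The left half shows the mount at about (200,132), with its slots roughly horizontal in the view. The right half shows the small black lens at (600,142), with the blue unit above it and the large black one below. I'll refine both from these frames.

Run:
```python
from h import *
for n,C,z in(("wm",[.518,.1235],.06),("wl",[.4595,-.2003],.06)):
    w=np.load(f"pics/{n}.npz"); uv=proj(w,C+[z]); print(n,"pred px",uv)
    X=pts(w,w["d"]); r=np.hypot(X[...,0]-C[0],X[...,1]-C[1])
    m=(w["d"]>0)&(r<.045)&(abs(X[...,2]-z)<.004)
    print("n",m.sum(),"z",np.median(X[m][:,2]))
    # image outline of the top at known height
    cn=max(cv2.findContours(m.astype(np.uint8),0,1)[0],key=cv2.contourArea)
    W=np.array([ray(w,q[0],z)[:2] for q in cn]); A=np.c_[2*W,np.ones(len(W))];s=np.linalg.lstsq(A,(W**2).sum(1),rcond=None)[0]
    print("circle",s[:2],"r",np.sqrt(s[2]+s[:2]@s[:2]), "encl",cv2.minEnclosingCircle(W.astype(np.float32)*1000))
    # metric rectified orthophoto 0.25 mm/px at height z, 90mm across
    zz=.058 if n=="wm" else .0025
    g=np.linspace(-.045,.045,400);U=np.array([[proj(w,[s[0]+x,s[1]+y,zz]) for x in g] for y in g[::-1]],np.float32)
    o=cv2.remap(w["p"],U[...,0],U[...,1],cv2.INTER_CUBIC); cv2.imwrite(f"pics/o{n}.png",o[:,:,::-1])
cv2.imwrite("pics/oo.png",np.hstack([cv2.imread("pics/owm.png"),cv2.imread("pics/owl.png")]))
```

```text
wm pred px [281.65211315 186.97600116]
n 2336 z 0.05995419556459876
circle [0.51843538 0.12332968] r 0.034618018854455694 encl ((518.4563598632812, 123.3330307006836), 35.179931640625)
wl pred px [280.49244949 203.47402833]
n 1966 z 0.058793934639162465
circle [ 0.45896548 -0.20022647] r 0.021449752477463176 encl ((459.04925537109375, -200.1551055908203), 21.99978256225586)
```

View pics/oo.png

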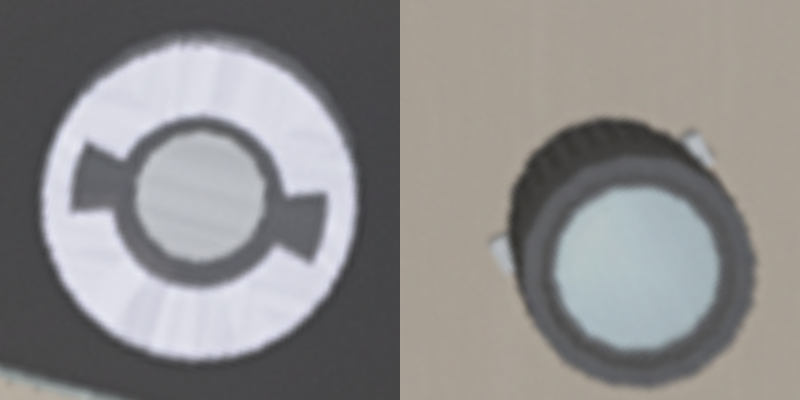

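Slots measure −12.2°, mount centre (.5184,.1233). The lens lugs are at about 28°, lens centre (.459,−.2002). Now I grasp it.

Run:
```python
from h import *
from workcell import env,grab_frame,calibration
def st(s): o=env.get_obs();print(s,round(o["time"],2),o["position"].round(4),"w",round(o["width"],4),"F",o["ft_force"].round(1),"M",o["moment"].round(2))
o=down(np.radians(28))
env.move_linear([.459,-.2002,.07],o,.1); st("above")
print(env.move_linear([.459,-.2002,.020],o,.06,contact_N=8)); st("down")
env.set_gripper(.03,50); st("grip")
env.move_linear([.459,-.2002,.17],o,.12); env.pause(.2); st("lift")
c=calibration("wrist");p,d=grab_frame("wrist");np.savez("pics/held.npz",p=p,d=d,**c)
sc=grab_frame("scene")[0]; cv2.imwrite("pics/held.png",cv2.resize(np.hstack([p,sc]),(800,300))[:,:,::-1])
```

```text
above 5.31 [ 0.4595 -0.2005  0.0709] w 0.0852 F [ 0.3 -0.1 -0.2] M [ 0.01  0.03 -0.  ]
False
down 6.29 [ 0.4593 -0.2004  0.0205] w 0.0853 F [ 0.1  0.  -0.2] M [ 0.03  0.01 -0.01]
grip 6.77 [ 0.4593 -0.2004  0.0207] w 0.0419 F [-0.7 -0.2  4. ] M [ 0.05  0.03 -0.01]
lift 8.37 [ 0.4588 -0.2001  0.1693] w 0.0419 F [-0.6  0.6 -2.8] M [ 0.02 -0.    0.04]
```

View pics/held.png

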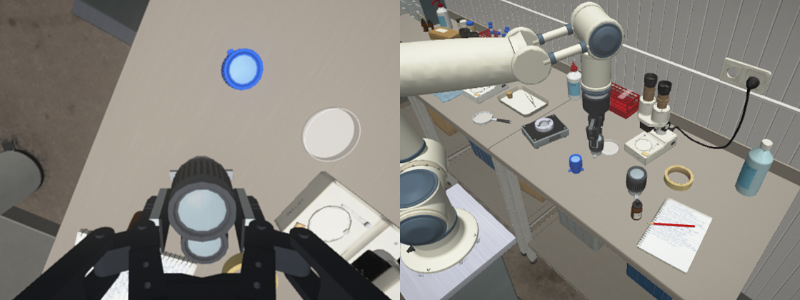

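The lens is held upright between the pads. Now over the mount and feel.

```bash
cat >> h.py <<'E'
def st(s):
    from workcell import env
    o=env.get_obs();print(s,round(o["time"],2),o["position"].round(4),"w",round(o["width"],4),"F",o["ft_force"].round(1),"M",o["moment"].round(2));return o
E
python3 - <<'E'
from h import *
from workcell import env
C=[.5184,.1233]; o=down(np.radians(-12.2))
env.move_to(C+[.15],o); env.move_linear(C+[.088],o,.08); env.pause(.3); st("above")
print(env.move_linear(C+[.0765],o,.015,contact_N=4)); env.pause(.2); st("feel")
E
```

```text
above 10.94 [0.5186 0.1233 0.0885] w 0.0424 F [-0.8  0.  -2.1] M [-0.01  0.05  0.  ]
False
feel 12.06 [0.5184 0.1233 0.0766] w 0.0421 F [ 0.1  0.3 -1.8] M [ 0.   -0.05  0.03]
```

Lugs are through the slots with no force, foot about 4 mm below the face. Press down.

Run:
```python
from h import *
from workcell import env
C=[.5184,.1233]; o=down(np.radians(-12.2))
for z in(.0725,.0695,.0678):
    print(env.move_linear(C+[z],o,.012,contact_N=14)); env.pause(.25); st(z)
```

```text
False
0.0725 12.79 [0.5186 0.1233 0.0728] w 0.0426 F [-0.5 -0.2  3.3] M [ 0.07  0.14 -0.03]
False
0.0695 13.44 [0.5186 0.1233 0.0697] w 0.0423 F [-1.   0.2  5.1] M [ 0.03  0.04 -0.03]
False
0.0678 13.98 [0.5186 0.1233 0.0681] w 0.0425 F [-0.3  0.7  5.8] M [ 0.05  0.07 -0.01]
```

Run:
```python
from h import *
from workcell import env
C=[.5184,.1233]; o=down(np.radians(-12.2))
def avg():
    f=[]; 
    for _ in range(12): env.pause(.03); f.append(env.get_obs()["ft_force"][2])
    return np.mean(f).round(2)
st("");print(avg())
print(env.move_linear(C+[.0670],o,.012,contact_N=12)); st("p"); print(avg())
```

```text
13.98 [0.5186 0.1233 0.0681] w 0.0425 F [-0.3  0.7  5.8] M [ 0.05  0.07 -0.01]
5.82
False
p 14.63 [0.5186 0.1233 0.0674] w 0.042 F [-0.5  1.   5.6] M [ 0.1   0.09 -0.01]
6.32
```

Run:
```python
from h import *
from workcell import env
C=[.5184,.1233]
m0=env.get_obs()["moment"][2]
for k in range(1,26):
    env.move_to(C+[.0670],down(np.radians(-12.2-4*k))); env.pause(.1)
    O=env.get_obs(); print(4*k,round(O["time"],1),O["position"].round(4),O["ft_force"].round(1),O["moment"].round(2))
    if abs(O["moment"][2]-m0)>.22: break
```

```text
4 15.4 [0.5188 0.1234 0.0675] [-0.4 -0.4  6.1] [0.1  0.04 0.01]
8 15.7 [0.5189 0.1234 0.0676] [-0.3  1.   5.8] [ 0.1  -0.04 -0.05]
12 16.1 [0.519  0.1234 0.0676] [0.4 0.5 5.9] [-0.02 -0.1  -0.03]
16 16.4 [0.5191 0.1233 0.0676] [0.9 0.5 6. ] [ 0.08 -0.12 -0.02]
20 16.8 [0.5191 0.1233 0.0676] [0.1 0.3 6.2] [-0.01 -0.13 -0.03]
24 17.1 [0.5192 0.1233 0.0677] [0.3 0.1 5. ] [-0.02 -0.2  -0.03]
28 17.5 [0.5192 0.1233 0.0677] [ 1.1 -0.1  5.3] [-0.05 -0.22 -0.04]
32 17.8 [0.5192 0.1233 0.0677] [ 1.7 -0.1  5.7] [-0.07 -0.2  -0.04]
36 18.2 [0.5192 0.1232 0.0677] [ 1.1 -0.3  6. ] [-0.09 -0.19 -0.07]
40 18.5 [0.5192 0.1232 0.0677] [-0.4 -0.6  5.6] [-0.11 -0.26 -0.02]
44 18.9 [0.5192 0.1231 0.0677] [ 1.  -0.6  5.4] [-0.16 -0.27 -0.01]
48 19.2 [0.5193 0.1231 0.0677] [0.2 0.  5.7] [-0.15 -0.23 -0.02]
52 19.6 [0.5193 0.1231 0.0677] [ 1.1 -0.2  5.9] [-0.2  -0.22 -0.03]
56 19.9 [0.5193 0.1231 0.0677] [0.2 0.4 6.2] [-0.15 -0.19  0.02]
60 20.3 [0.5192 0.123  0.0677] [ 1.1 -0.2  6.2] [-0.22 -0.23 -0.  ]
64 20.6 [0.5192 0.123  0.0677] [ 0.1 -1.6  6.6] [-0.24 -0.25 -0.01]
68 21.0 [0.5192 0.123  0.0677] [ 1.3 -0.4  5.4] [-0.21 -0.16 -0.04]
72 21.3 [0.5192 0.123  0.0676] [ 0.4 -0.3  4.8] [-0.23 -0.2  -0.07]
76 21.7 [0.5192 0.123  0.0676] [ 1.2 -1.   5.9] [-0.31 -0.14 -0.04]
80 22.0 [0.5191 0.1229 0.0676] [-0.4 -0.4  6.2] [-0.25 -0.09  0.04]
84 22.4 [0.5184 0.1232 0.0675] [-2.4 -0.3  7.7] [-0.13  0.38  0.06]
88 22.7 [0.5179 0.1235 0.0676] [-3.8  0.1  8.4] [-0.03  0.82  0.41]
```

Stop felt at ~86° (0.4 N m, some side load). Ease back slightly and let the spring lift it.

Run:
```python
from h import *
from workcell import env
C=[.5184,.1233]; o=down(np.radians(-12.2-86.5))
env.move_to(C+[.0670],o);env.pause(.1);st("eased")
for z in(.068,.069,.070,.0707,.0714):
    c=env.move_linear(C+[z],o,.01,contact_N=12); env.pause(.15); st((z,c))
    if c: break
```

```text
eased 23.08 [0.5179 0.1234 0.0674] w 0.042 F [-2.9  0.6  7.6] M [0.01 0.7  0.1 ]
(0.068, False) 23.48 [0.5178 0.1234 0.0679] w 0.0422 F [-4.2  0.2  6.6] M [0.02 0.68 0.04]
(0.069, False) 23.88 [0.518  0.1234 0.0687] w 0.0424 F [-3.5  0.5  4.7] M [0.1  0.75 0.09]
(0.07, False) 24.28 [0.5182 0.1233 0.0698] w 0.0423 F [-4.5  1.3  3.5] M [0.17 0.84 0.05]
(0.0707, False) 24.68 [0.5183 0.1233 0.0706] w 0.0419 F [-4.7  1.2  2.6] M [0.15 0.96 0.08]
(0.0714, False) 25.08 [0.5184 0.1233 0.0714] w 0.0425 F [-4.8  1.7  1.7] M [0.11 0.92 0.06]
```

Run:
```python
from h import *
from workcell import env
C=[.5184,.1233]; o=down(np.radians(-12.2-86.5))
for z in np.arange(.0718,.0745,.0004):
    c=env.move_linear(C+[z],o,.01,contact_N=12); env.pause(.1); O=st((round(z,4),c))
    if O["ft_force"][2]<-4: break
```

```text
(np.float64(0.0718), False) 25.43 [0.5183 0.1233 0.0717] w 0.0421 F [-5.   1.7  1.5] M [0.19 0.9  0.02]
(np.float64(0.0722), False) 25.78 [0.5182 0.1233 0.0718] w 0.0425 F [-3.8  1.5 -1.8] M [0.22 0.84 0.04]
(np.float64(0.0726), False) 26.13 [0.5181 0.1233 0.0719] w 0.0426 F [-4.1  1.9 -5.9] M [0.34 0.69 0.05]
```

It stopped rising after 4.3 mm with an upward hold, so it is in the notches. Release and check.

Run:
```python
from h import *
from workcell import env,grab_frame,calibration
C=[.5184,.1233]; o=down(np.radians(-12.2-86.5))
env.move_linear(C+[.0721],o,.01); st("")
env.set_gripper(.07); st("open")
env.move_linear(C+[.19],o,.1); env.pause(.3); st("up")
w=calibration("wrist");p,d=grab_frame("wrist")
w["d"]=d;X=pts(w,d);r=np.hypot(X[...,0]-C[0],X[...,1]-C[1])
for n,cc,dd,pp in(("wrist",w,d,p),("top",calibration("top"),*grab_frame("top")[::-1])):
    X=pts(cc,dd);r=np.hypot(X[...,0]-C[0],X[...,1]-C[1])
    m=(dd>0)&(r<.03)&(X[...,2]>.09)&(X[...,2]<.13);P=X[m]
    if len(P): print(n,len(P),P.mean(0),"z med/max",np.median(P[:,2]),P[:,2].max(),np.percentile(P[:,:2],[1,99],axis=0).mean(0))
    A=np.c_[P[:,:2],np.ones(len(P))][P[:,2]>.107];print("tilt",np.linalg.lstsq(A,P[P[:,2]>.107,2],rcond=None)[0][:2])
s,_=grab_frame("scene")
cv2.imwrite("pics/fin.png",np.hstack([cv2.resize(p,(400,300)),cv2.resize(s[120:270,100:300],(400,300))])[:,:,::-1])
```

```text
26.38 [0.5182 0.1233 0.0719] w 0.042 F [-3.6  3.  -4.6] M [0.26 0.86 0.08]
open 26.77 [0.5193 0.1231 0.0731] w 0.0698 F [-0.7 -0.4 -0.5] M [ 0.02  0.   -0.01]
up 28.39 [0.5183 0.1233 0.1897] w 0.0701 F [-0.   0.1  0.1] M [-0.03  0.04 -0.02]
wrist 2593 [0.52088745 0.12356345 0.109018  ] z med/max 0.11011469484595048 0.11324560519070247 [0.51942281 0.12363517]
tilt [-0.00159216  0.00210568]
top 345 [0.51377269 0.12258468 0.10846617] z med/max 0.10974636686815484 0.11584339990033014 [0.51477285 0.12325891]
tilt [-0.01278633  0.01166931]
```

View pics/fin.png

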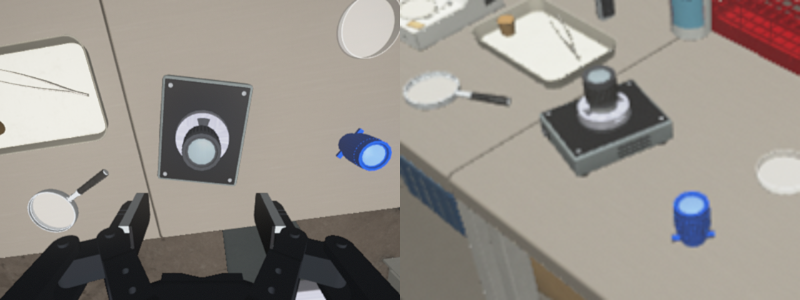

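The lens stands upright in the mount at wrist-view px (201,150). An empty slot beside it shows that it has turned. Its top is at 110.1 mm, and the same lens on the bench read 1.2 mm low, so about 111.3 mm against 111.5 mm expected when locked. Handing in.

```bash
python3 -c "
from workcell import env
env.finish_job()"
```

```text
the job is handed in; nothing more can be done
```

The small black lens unit appears to be locked in the mount and the job is handed in, at about 28 s on the robot's clock. No verdict is reported, so this rests on my own checks.

**What I did:** I gripped the lens by its barrel and the lugs dropped through the slots (seen at −12°) on the first try. I pressed it down with about 8 N net, turned it clockwise until the stop at about 86° (0.4 N m), and let it rise until the notches held it. Then I opened the gripper and backed off upwards.

**Last checks:**
- **Height:** it rose about 4.3 mm and stopped. Its top measured about 111.3 mm after correcting a 1.2 mm camera bias, against 111.5 mm expected when locked.
- **Tilt:** the wrist view shows under 0.01 rad; the coarser top view gives about 0.017 rad. The limit is 0.06 rad.
- **Position:** the wrist view puts it about 1 mm from the axis. The top view put it about 3.6 mm off, outside the 3.5 mm limit; I trust that less because it has few points and sees the barrel's side.
- **Contact:** the gripper is clear, with force readings near zero.
- **Other things:** I did not re-measure the dish or the dropper bottle, but the arm did not go near them at bench height.

**Disagreement:** during pressing, the spring force suggested the foot was 1 to 2 mm less deep than the geometry did. I pressed slightly further, and the unit then turned freely.

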